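Hold a bevelled rail square in the gluing jig

TASK

Put the short wooden rail with the bevelled edge (not the plain square-edged strip) into the squaring jig: flat on the base board, its flat back flush along the fence, the bevel facing up and away from the fence, and one end butted against the stop block. Then keep it there with one diagonal push, down and towards the fence, so that it is pressed moderately (about 10 N each way) against the fence and the base board at the same time. Finish while still holding that push, do not let go, and leave the other things on the table where they are.

Things in the scene. Friction and masses are not known exactly. Their poses are not given: they have to be found in the camera images.
- rail: the workpiece, loose: pale wooden rail offcut, 44 wide (x) x 120 long (y) x 40 high (z), about 0.14 kg, flat on the table, bevel roughly towards the robot. Its upper -x edge is bevelled at 45 degrees over the full length: the -x side is upright from 0 to 24 mm, then slopes up to the 28 mm wide flat top. The +x side (flat back) is all upright. Origin: centre of the underside; z up.
- bevel (a point): middle of the rail's sloping bevel face: at x -14, y 0, z 32 mm in the rail's frame; axes as the rail's
- jig: the squaring jig, fixed: grey base board 170 (x) x 260 (y) mm, top at z 12 mm, wooden fence along its +x edge and wooden stop block. Origin: centre of its underside, on the table; z up, x towards the fence, y along the fence. The rail in place has its origin at x 38, y -30, z 12 mm here, axes parallel. Screw heads 18 mm wide, 10 mm high stand on the board at x -70, y +115 and -115.
- base_board: the jig's base board (170 x 260 x 12 mm), grey, smooth-faced: wood slides easily on it (friction about 0.3; fence and stop are plain wood, about 0.6); origin and axes as the jig's
- fence: the jig's fence, a wooden bar 20 (x) x 260 (y) mm, from 12 to 46 mm above the table; origin and axes as the jig's; its working face, looking to the jig's -x, is at x = 60 mm in that frame
- stop_block: the jig's stop block, 80 (x) x 30 (y) mm, from 12 to 42 mm above the table, in front of the fence from x -20 to 60 mm; origin and axes as the jig's; its working face, looking to the jig's +y, is at y = -90 mm in that frame
- corner (a point): the inside corner where base board top, fence face and stop block face meet: at x 60, y -90, z 12 mm in the jig's frame; axes as the jig's
- plain_strip: bystander, loose: a plain square-edged strip of the same wood, 44 x 120 x 30 mm high, no bevel; origin at the centre of its underside
- glue: bystander: white bottle, 52 mm wide, 140 mm high
- tape: bystander: roll of tape lying flat, 90 mm across, 20 mm high
- driver: bystander: screwdriver lying on the table
- pencil_pot: bystander: pot 76 mm wide, 95 mm high, with pencils up to about 180 mm
- badges: bystander: stack of round badges, 56 mm across, 24 mm high
- eraser: bystander: rubber block 24 x 50 x 14 mm
- mug: bystander: white mug, 80 mm wide, 90 mm high
Not all that is in view belongs to the job. Leave any blue or orange look-alike of the rail alone.

How it is judged:
By the outcome, as a careful person would: the job done as asked, in the order asked, and still so for the second after the job is handed in, while the arm keeps its last pose, push and grip.
It also fails if it takes over 69 s, if anything falls off the work surface, if the arm or the gripper's body presses on something with over 40 N, if the wrist force passes 120 N, or if a joint passes its speed limit or range.

ROBOT

A 6-joint arm with a two-finger parallel gripper is mounted at the origin on the work surface. World frame = base frame: x ahead of the robot, y to its left, z up, the work surface at z = 0. Lengths are in m, angles in rad, forces in N, time in s.
With the tool pointing down it reaches from about 0.375 to 0.975 m from the base axis. Payload 3.8 kg.
Tool frame: the origin (TCP) lies on the centre line of the jaws, within the pads' length; the fingertips stand 14 mm ahead of it and the grasp point (between the pads) lies 5 mm behind it; x points along the fingers, y is the direction in which the jaws open and shut, and the axes are right-handed (so a half turn about x gives the same grasp; the last joint's range is limited). The gripper opens to 85 mm and grips with 20 to 120 N. Pads are 22 mm wide; open, the fingers measure 114 mm over their backs; the gripper's body (76 mm by 85 mm) begins 54 mm behind the grasp point. The pads swing forward as they close: fully open they stand 13 mm farther back than shut.
Start: joints at [-1.148, 0.264, 1.604, -0, 1.274, -0.037], TCP at [0.3, -0.605, 0.245] pointing down, gripper open.
Joint ranges: [-2.63, 2.63], [-0.94, 2.18], [0.31, 2.57], [-1.31, 4.45], [0, 2.66], [-2.55, 2.55]. Speed limits (rad/s): [2.57, 2.57, 3.14, 3.14, 3.14, 3.14].

INTERFACE

Orientations are given as a rotation vector (axis times angle).
In Python, from workcell import bot gives the robot as it stands.
- The arm moves only by the shell command python3 -m creep 'ROWS' [FORCE]. ROWS is JSON, a list of rows, each an object with "grip": the finger opening in cm, from 0 to 8.54; "dp": the shift along the tool's x, y, z in cm, a list of three; "rotation": the turn, a rotation vector about the tool's x, y, z in rad, a list of three. A call has 1 to 5 rows; each row is the pose to reach, as a shift and turn from the pose commanded when the call began, along the tool's axes at that moment; what a row does not reach only later rows make up. A row lasts 1/12 s, in which the tool goes at most 41.7 mm and 7.16 degrees, less where a joint would pass 70% of its speed; a pose out of reach is approached as far as the arm can. A call with a gripper value outside its range is refused whole. The fingers move at their own pace and stop on an object; FORCE is the grip in N (left out, the last holds). Time passes only in rows, so rows that repeat a pose let the fingers close. It gives the time, the measured TCP pose, the force and the opening at its end, in the units of the state.
- bot.read_state(): the state, without advancing time (a new reading comes with each control period).
- bot.read_camera(name): name is "scene" or "top" or "wrist"; returns (picture, depth): 384x512x3 uint8, red, green, blue; 384x512 float32, m along the optical axis (not along the pixel's ray), 0 where there is no reading.
- bot.get_calibration(name): a dict with "fx", "fy", "cx", "cy" (pixels), "dist" ([k1, k2, p1, p2, k3] as OpenCV has them; the pictures are not rectified), "rvec" (rotation vector, rad) and "tvec" (3), from world to camera coordinates, as OpenCV has them. Camera axes: x right, y down, z forward; pixel columns grow to the right and rows downward; lengths in m; the calibration is good to about 2 mm. A picture is of the moment at which its call begins: read the wrist's pose just before it. get_calibration takes no time and is no camera call; for the wrist camera it gives the pose at the moment of the call.
- bot.finish_job(): hands the job in, once; it reports no verdict.
The state is a dict: "time": time; "q": joint angles; "joint_vel": joint speeds; "joint_torque": joint torques, N m; "tool_pos": TCP position; "tcp_rot": TCP orientation; "wrist_force": force on the tool from outside, world axes, zero at the start; "torque": the same for the moment, N m; "width": opening from 0.0 (shut) to 1.0 (fully open).
Only numpy, scipy, OpenCV 4.12 (cv2) and the standard library are available. Lean on these libraries where they do the work, as an engineer would, in place of code of your own. Each camera call takes 0.05 s, during which the arm holds its last target.

## Working session

There is one attempt and no reset: what is moved stays moved. The work goes in short steps, Python scripts to look and compute and a shell command to move; the robot and the scene stay as the last step left them, time stands still between calls to the robot, and variables do not carry over. Pictures are saved under pics/ and viewed, and the job is handed in when it is done.

```bash
ls; mkdir -p pics; cat > h.py <<'E'
import numpy as np, cv2
from workcell import bot
def snap(n,f):
    cal=bot.get_calibration(n); im,d=bot.read_camera(n)
    np.savez('pics/'+f+'.npz',im=im,d=d,**{k:np.array(v) for k,v in cal.items()})
    cv2.imwrite('pics/'+f+'.png',im[:,:,::-1]); return im,d,cal
def load(f): return np.load('pics/'+f+'.npz')
def cloud(z):
    d=z['d'];h,w=d.shape
    K=np.array([[z['fx'],0,z['cx']],[0,z['fy'],z['cy']],[0,0,1.]])
    u,v=np.meshgrid(np.arange(w),np.arange(h))
    p=cv2.undistortPoints(np.stack([u,v],-1).reshape(-1,1,2).astype(float),K,z['dist']).reshape(h,w,2)
    P=np.dstack([p*d[...,None],d]); R=cv2.Rodrigues(z['rvec'])[0]
    W=(P-z['tvec'].reshape(3))@R; W[d<=0]=np.nan
    return W
E
python3 - <<'E'
from h import *
for n in('top','scene'): snap(n,n+'1')
s=bot.read_state(); print(s['time'],s['tool_pos'],s['tcp_rot'],s['wrist_force'])
E
```

```text
pics
0.1 [ 0.29929866 -0.60430774  0.24409716] [ 1.96624551  0.46225762 -1.96698586] [-0.20637748  0.01112954 -0.28622256]
```

View pics/top1.png

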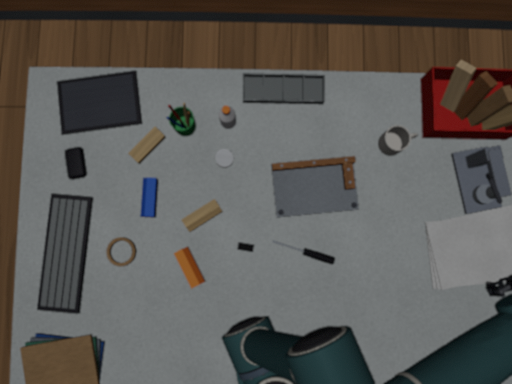

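View pics/scene1.png

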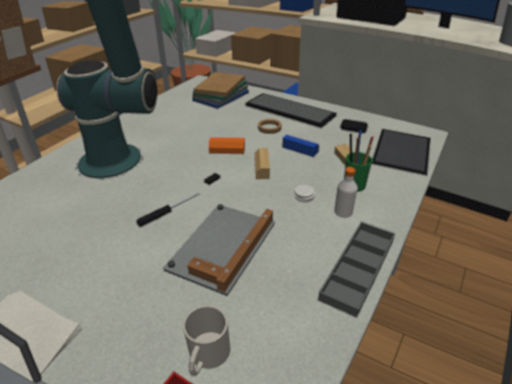

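Look-alikes in the top picture: pale piece A at (202,215), pale piece B at (148,145), blue (149,197) and orange (190,267). The blue and orange are ruled out by colour. I'll check A against B in a close crop and with depth.

```bash
python3 - <<'E'
from h import *
z=load('top1');W=cloud(z);im=z['im'][:,:,::-1]
a=cv2.resize(im[115:240,120:245],(500,500),interpolation=cv2.INTER_CUBIC)
z2=load('scene1');b=cv2.resize(z2['im'][130:200,230:370,::-1],(800,400),interpolation=cv2.INTER_CUBIC)[:, :300]
cv2.imwrite('pics/crop1.png',np.hstack([a,cv2.resize(b,(300,500))[:, :300]]))
for nm,(r0,r1,c0,c1) in dict(A=(195,237,176,228),B=(120,168,125,170)).items():
    P=W[r0:r1,c0:c1].reshape(-1,3);P=P[~np.isnan(P[:,0])]
    Q=P[(P[:,2]>.012)&(P[:,2]<.06)]
    print(nm,len(Q),cv2.minAreaRect(Q[:,:2].astype(np.float32)),np.percentile(Q[:,2],[10,50,90]))
# jig
P=W[145:225,265:365].reshape(-1,3);P=P[~np.isnan(P[:,0])]
for lo,hi in((.006,.018),(.036,.055)):
    Q=P[(P[:,2]>lo)&(P[:,2]<hi)];print(len(Q),cv2.minAreaRect(Q[:,:2].astype(np.float32)))
E
```

```text
A 595 ((0.4693085253238678, 0.21819588541984558), (0.046568863093853, 0.11844100058078766), 34.079959869384766) [0.02722611 0.03826401 0.04375442]
B 613 ((0.7150754332542419, 0.4252101182937622), (0.12408439069986343, 0.12055812031030655), 47.34648132324219) [0.0229668  0.02962785 0.03412943]
3390 ((0.5724140405654907, -0.1333925575017929), (0.25153645873069763, 0.31586477160453796), 0.6937084794044495)
824 ((0.6013681888580322, -0.12432937324047089), (0.10010524094104767, 0.26114967465400696), 2.776411294937134)
```

View pics/crop1.png

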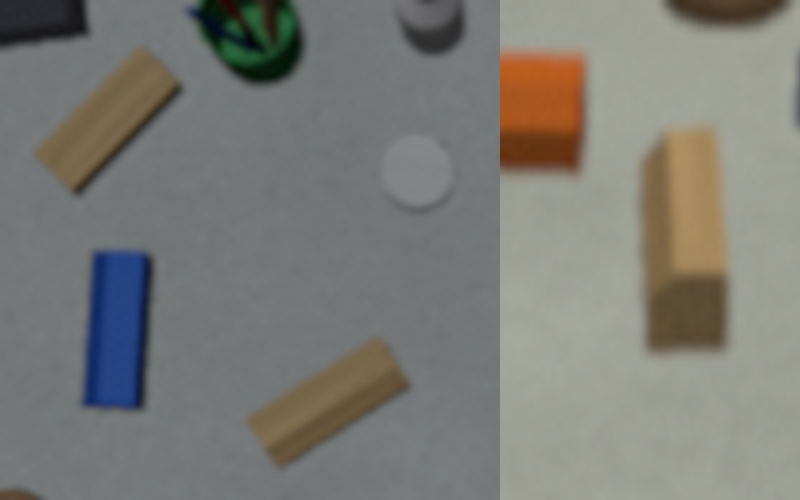

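A is the rail: it stands 40 mm high and the crop shows a second, darker bevel band along its robot-facing side. B (at (148,145)) is 30 mm high with an even top, so it is the plain strip. Next I'll fit both poses.

```bash
cat >> h.py <<'E'
from scipy.spatial.transform import Rotation as Ro
def go(pos,R):
    s=bot.read_state();p=np.array(s['tool_pos']);C=Ro.from_rotvec(s['tcp_rot'])
    d=C.inv().apply(np.array(pos)-p)*100; r=(C.inv()*Ro.from_matrix(R)).as_rotvec()
    print('dp',d.round(2),'rot',r.round(3),'dist mm',(np.linalg.norm(d)*10).round(),'deg',np.degrees(np.linalg.norm(r)).round(1))
def down(yaw):  # tool y along world yaw, x down
    y=np.array([np.cos(yaw),np.sin(yaw),0]);x=np.array([0,0,-1.]);return np.stack([x,y,np.cross(x,y)],1)
def st():
    s=bot.read_state();print('t',round(s['time'],2),'p',np.round(s['tool_pos'],4),'F',np.round(s['wrist_force'],1),'w',round(s['width'],3),'q',np.round(s['q'],2));return s
E
python3 - <<'E'
from h import *
s=st();print(Ro.from_rotvec(s['tcp_rot']).as_matrix().round(3))
z=load('top1');W=cloud(z)
def pts(r0,r1,c0,c1,lo,hi):
    P=W[r0:r1,c0:c1].reshape(-1,3);return P[(P[:,2]>lo)&(P[:,2]<hi)]
Q=pts(195,237,176,228,.015,.06)
c=Q.mean(0);_,_,V=np.linalg.svd((Q-c)[:,:2]);print('rail long dir deg',np.degrees(np.arctan2(V[0,1],V[0,0])))
Q=pts(145,225,265,365,.036,.055)
print(cv2.boxPoints(cv2.minAreaRect(Q[:,:2].astype(np.float32))).round(4))
im=z['im'];
b=cv2.resize(im[145:225,265:365,::-1],(800,640),interpolation=cv2.INTER_CUBIC)[:600];cv2.imwrite('pics/jig1.png',b)
for yaw in (0.56,0.56+np.pi): go((.47,.218,.26),down(yaw))
E
```

```text
t 0.1 p [ 0.2993 -0.6043  0.2441] F [-0.2  0.  -0.3] w 1.007 q [-1.15  0.26  1.61  0.    1.27 -0.04]
[[-0.001  0.444 -0.896]
 [ 0.002 -0.896 -0.444]
 [-1.    -0.002 -0.   ]]
rail long dir deg 124.21517375852731
[[ 0.545   0.0037]
 [ 0.5577 -0.2572]
 [ 0.6577 -0.2523]
 [ 0.645   0.0085]]
dp [ -1.45 -66.12 -51.79] rot [-1.671e+00 -2.000e-03  1.000e-03] dist mm 840.0 deg 95.7
dp [ -1.45 -66.12 -51.79] rot [1.471e+00 1.000e-03 2.000e-03] dist mm 840.0 deg 84.3
```

View pics/jig1.png

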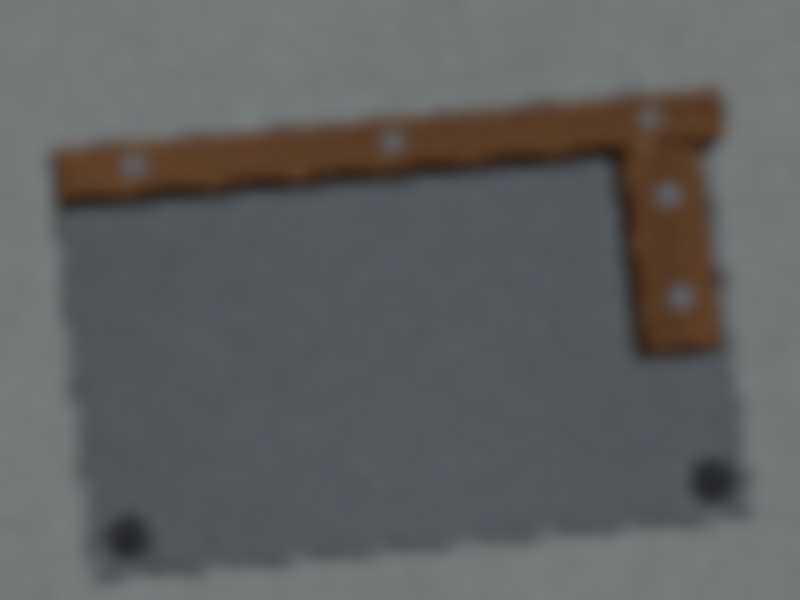

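```bash
python3 -m creep '[{"grip":8.5,"dp":[-1.5,-66,-51],"rotation":[-1.75,0,0]},{"grip":8.5,"dp":[-1.5,-66,-51],"rotation":[-1.75,0,0]},{"grip":8.5,"dp":[-1.5,-66,-51],"rotation":[-1.75,0,0]},{"grip":8.5,"dp":[-1.5,-66,-51],"rotation":[-1.75,0,0]},{"grip":8.5,"dp":[-1.5,-66,-51],"rotation":[-1.75,0,0]}]' 40
python3 -c "
from h import *
st();go((.43,.2,.26),down(.597))"
```

```text
time: 0.52
tool_pos: [0.3402, -0.3986, 0.2483]
tcp_rot: [1.554, 0.944, -1.554]
wrist_force: [0.3, 0.8, 0.8]
width: 0.993
t 0.52 p [ 0.3402 -0.3986  0.2483] F [0.3 0.8 0.8] w 0.993 q [-0.91 -0.02  1.92  0.    1.25 -0.43]
dp [ -1.11 -19.72 -57.23] rot [-1.078e+00 -1.000e-03  1.000e-03] dist mm 605.0 deg 61.7
```

```bash
python3 -m creep '[{"grip":8.5,"dp":[-1,-20,-57],"rotation":[-1.08,0,0]},{"grip":8.5,"dp":[-1,-20,-57],"rotation":[-1.08,0,0]},{"grip":8.5,"dp":[-1,-20,-57],"rotation":[-1.08,0,0]},{"grip":8.5,"dp":[-1,-20,-57],"rotation":[-1.08,0,0]},{"grip":8.5,"dp":[-1,-20,-57],"rotation":[-1.08,0,0]}]'
python3 -c "
from h import *
st();go((.45,.2,.26),down(.597))"
```

```text
time: 0.93
tool_pos: [0.3708, -0.1926, 0.2521]
tcp_rot: [1.102, 1.274, -1.102]
wrist_force: [1.0, 0.7, 0.3]
width: 0.995
t 0.93 p [ 0.3708 -0.1926  0.2521] F [1.  0.7 0.3] w 0.995 q [-0.54 -0.25  2.11  0.    1.28 -0.68]
dp [ -0.78  13.49 -37.72] rot [-0.453 -0.     0.   ] dist mm 401.0 deg 25.9
```

```bash
python3 -m creep '[{"grip":8.5,"dp":[-1,13.5,-38],"rotation":[-0.45,0,0]},{"grip":8.5,"dp":[-1,13.5,-38],"rotation":[-0.45,0,0]},{"grip":8.5,"dp":[-1,13.5,-38],"rotation":[-0.45,0,0]},{"grip":8.5,"dp":[-1,13.5,-38],"rotation":[-0.45,0,0]},{"grip":8.5,"dp":[-1,13.5,-38],"rotation":[-0.45,0,0]}]'
python3 -c "
from h import *
st();go((.45,.2,.26),down(.597))"
```

```text
time: 1.35
tool_pos: [0.4127, 0.0114, 0.2576]
tcp_rot: [0.763, 1.432, -0.763]
wrist_force: [1.6, 0.5, -0.4]
width: 0.996
t 1.35 p [0.4127 0.0114 0.2576] F [ 1.6  0.5 -0.4] w 0.996 q [-0.03 -0.26  2.11 -0.    1.3  -0.62]
dp [ -0.24  13.62 -13.57] rot [-0.005  0.    -0.   ] dist mm 192.0 deg 0.3
```

```bash
python3 -m creep '[{"grip":8.5,"dp":[0,13.6,-13.6],"rotation":[0,0,0]},{"grip":8.5,"dp":[0,13.6,-13.6],"rotation":[0,0,0]},{"grip":8.5,"dp":[0,13.6,-13.6],"rotation":[0,0,0]},{"grip":8.5,"dp":[0,13.6,-13.6],"rotation":[0,0,0]},{"grip":8.5,"dp":[0,13.6,-13.6],"rotation":[0,0,0]}]'
python3 -m creep '[{"grip":8.5,"dp":[0,0,0],"rotation":[0,0,0]},{"grip":8.5,"dp":[0,0,0],"rotation":[0,0,0]}]'
python3 -c "
from h import *
st();snap('wrist','w1')"
```

```text
time: 1.77
tool_pos: [0.4506, 0.2017, 0.2573]
tcp_rot: [0.765, 1.433, -0.763]
wrist_force: [-0.4, -1.7, 1.0]
width: 0.994
time: 1.93
tool_pos: [0.4503, 0.199, 0.2569]
tcp_rot: [0.762, 1.434, -0.764]
wrist_force: [0.1, 0.5, -0.5]
width: 0.997
t 1.93 p [0.4503 0.199  0.2569] F [ 0.1  0.5 -0.5] w 0.997 q [ 0.37 -0.09  1.97 -0.    1.27 -0.23]
```

View pics/w1.png

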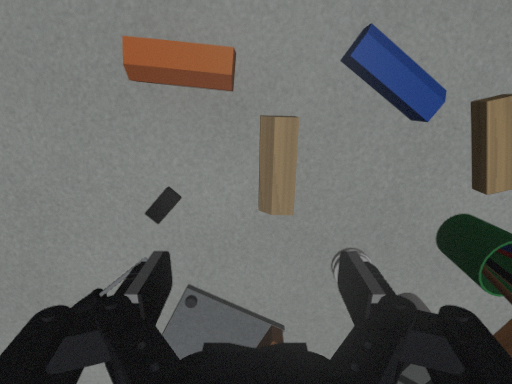

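The wrist picture shows the rail at about (278,165) with its dark bevel band on the left, robot side. The blue piece is at (395,72), the orange one at (180,62) and the plain strip at the right edge, all clear of the jaws. I'll fit the rail from the depth.

```bash
python3 - <<'E'
from h import *
W=cloud(load('w1'));P=W[100:225,245:310].reshape(-1,3)
tab=P[np.abs(P[:,2])<.01];print('table z',np.median(tab[:,2]))
T=P[(P[:,2]>.036)&(P[:,2]<.046)];A=P[(P[:,2]>.008)&(P[:,2]<.05)]
for n,Q in(('top',T),('all',A)): print(n,len(Q),np.median(Q[:,2]),cv2.minAreaRect(Q[:,:2].astype(np.float32)))
c=T[:,:2].mean(0);_,_,V=np.linalg.svd(T[:,:2]-c);l=V[0]*np.sign(V[0][1]);yaw=np.arctan2(-l[0],l[1]);print('yaw',yaw)
ax=np.array([np.cos(yaw),np.sin(yaw)]);ay=np.array([-ax[1],ax[0]])
for n,Q in(('top',T),('all',A)):
  x=Q[:,:2]@ax;y=Q[:,:2]@ay;print(n,np.percentile(x,[0.5,50,99.5]).round(4),np.percentile(y,[.5,50,99.5]).round(4))
xe=np.percentile(T[:,:2]@ax,[.5,99.5]);ye=np.percentile(T[:,:2]@ay,[.5,99.5])
o=ax*(xe[1]-.022)+ay*ye.mean();print('origin',o)
go((o[0],o[1],.10),down(yaw)); go((o[0],o[1],.015),down(yaw))
E
```

```text
table z 0.0003243381386186216
top 2636 0.04019523106029879 ((0.47601139545440674, 0.22076302766799927), (0.03348017483949661, 0.12012652307748795), 32.96472930908203)
all 3630 0.03976164731425605 ((0.4714045524597168, 0.2179918885231018), (0.044217921793460846, 0.12047123163938522), 33.03845977783203)
yaw 0.5732449846985127
top [0.5037 0.52   0.5361] [-0.1317 -0.0681 -0.013 ]
all [0.4922 0.5141 0.536 ] [-0.1317 -0.0675 -0.0124]
origin [0.47114544 0.21807073]
dp [15.69  2.89 -0.51] rot [0.017 0.    0.002] dist mm 160.0 deg 1.0
dp [24.19  2.91 -0.51] rot [0.017 0.    0.002] dist mm 244.0 deg 1.0
```

```bash
python3 -m creep '[{"grip":8.5,"dp":[4,2.9,-0.5],"rotation":[0.017,0,0]},{"grip":8.5,"dp":[8,2.9,-0.5],"rotation":[0.017,0,0]},{"grip":8.5,"dp":[12,2.9,-0.5],"rotation":[0.017,0,0]},{"grip":8.5,"dp":[16,2.9,-0.5],"rotation":[0.017,0,0]},{"grip":8.5,"dp":[18,2.9,-0.5],"rotation":[0.017,0,0]}]'
python3 -c "
from h import *
st();go((.4711,.2181,.0155),down(.5735))"
```

```text
time: 2.4
tool_pos: [0.4686, 0.2151, 0.0727]
tcp_rot: [0.776, 1.431, -0.785]
wrist_force: [-0.8, -0.7, -0.8]
width: 0.997
t 2.4 p [0.4686 0.2151 0.0727] F [-0.8 -0.7 -0.8] w 0.997 q [ 0.38  0.15  2.09 -0.    0.91 -0.19]
dp [ 5.72  0.42 -0.11] rot [-0.004 -0.001  0.007] dist mm 57.0 deg 0.5
```

```bash
python3 -m creep '[{"grip":8.5,"dp":[0,0,0],"rotation":[0,0,0]},{"grip":8.5,"dp":[0,0,0],"rotation":[0,0,0]}]'
python3 -c "
from h import *
st();go((.4711,.2181,.0155),down(.5735))"
```

```text
time: 2.57
tool_pos: [0.4709, 0.2163, 0.0765]
tcp_rot: [0.778, 1.429, -0.783]
wrist_force: [-0.1, 0.2, -0.2]
width: 0.992
t 2.57 p [0.4709 0.2163 0.0765] F [-0.1  0.2 -0.2] w 0.992 q [ 0.38  0.14  2.09 -0.    0.91 -0.19]
dp [ 6.1   0.14 -0.13] rot [-0.003 -0.     0.004] dist mm 61.0 deg 0.3
```

```bash
python3 -m creep '[{"grip":8.5,"dp":[2,0.1,-0.1],"rotation":[0,0,0]},{"grip":8.5,"dp":[4,0.1,-0.1],"rotation":[0,0,0]},{"grip":8.5,"dp":[5.5,0.1,-0.1],"rotation":[0,0,0]},{"grip":8.5,"dp":[6.1,0.1,-0.1],"rotation":[0,0,0]},{"grip":8.5,"dp":[6.1,0.1,-0.1],"rotation":[0,0,0]}]'
python3 -m creep '[{"grip":3.5,"dp":[0,0,0],"rotation":[0,0,0]},{"grip":3.5,"dp":[0,0,0],"rotation":[0,0,0]},{"grip":3.5,"dp":[0,0,0],"rotation":[0,0,0]},{"grip":3.5,"dp":[0,0,0],"rotation":[0,0,0]},{"grip":3.5,"dp":[0,0,0],"rotation":[0,0,0]}]' 40
python3 -m creep '[{"grip":3.5,"dp":[0,0,0],"rotation":[0,0,0]},{"grip":3.5,"dp":[0,0,0],"rotation":[0,0,0]},{"grip":3.5,"dp":[0,0,0],"rotation":[0,0,0]},{"grip":3.5,"dp":[0,0,0],"rotation":[0,0,0]},{"grip":3.5,"dp":[0,0,0],"rotation":[0,0,0]}]' 40
```

```text
time: 2.98
tool_pos: [0.4732, 0.2194, 0.0177]
tcp_rot: [0.78, 1.426, -0.778]
wrist_force: [-0.5, -0.9, -0.5]
width: 0.996
time: 3.4
tool_pos: [0.4736, 0.2201, 0.0183]
tcp_rot: [0.78, 1.425, -0.777]
wrist_force: [-1.0, -2.0, 6.6]
width: 0.505
time: 3.82
tool_pos: [0.4736, 0.2201, 0.0183]
tcp_rot: [0.779, 1.425, -0.777]
wrist_force: [-1.1, -0.2, 5.8]
width: 0.507
```

```bash
python3 -m creep '[{"grip":3.5,"dp":[-2,0,0],"rotation":[0,0,0]},{"grip":3.5,"dp":[-6,0,0],"rotation":[0,0,0]},{"grip":3.5,"dp":[-10,0,0],"rotation":[0,0,0]},{"grip":3.5,"dp":[-14,0,0],"rotation":[0,0,0]},{"grip":3.5,"dp":[-18,0,0],"rotation":[0,0,0]}]' 60
python3 -c "
from h import *
st();go((.54,-.26,.26),down(.06))"
```

```text
time: 4.23
tool_pos: [0.4716, 0.2194, 0.1983]
tcp_rot: [0.778, 1.427, -0.779]
wrist_force: [0.6, 0.1, -2.3]
width: 0.502
t 4.23 p [0.4716 0.2194 0.1983] F [ 0.6  0.1 -2.3] w 0.502 q [ 0.39  0.01  1.98  0.    1.15 -0.18]
dp [ -6.17 -20.21  44.01] rot [0.512 0.    0.001] dist mm 488.0 deg 29.3
```

```bash
python3 -m creep '[{"grip":3.5,"dp":[-6,-20,44],"rotation":[0.51,0,0]},{"grip":3.5,"dp":[-6,-20,44],"rotation":[0.51,0,0]},{"grip":3.5,"dp":[-6,-20,44],"rotation":[0.51,0,0]},{"grip":3.5,"dp":[-6,-20,44],"rotation":[0.51,0,0]},{"grip":3.5,"dp":[-6,-20,44],"rotation":[0.51,0,0]}]'
python3 -c "
from h import *
st();go((.54,-.26,.26),down(.06))"
```

```text
time: 4.65
tool_pos: [0.5019, 0.0135, 0.2228]
tcp_rot: [1.167, 1.235, -1.166]
wrist_force: [0.9, -0.3, -2.7]
width: 0.506
t 4.65 p [0.5019 0.0135 0.2228] F [ 0.9 -0.3 -2.7] w 0.506 q [-0.02 -0.05  1.99  0.    1.2  -0.08]
dp [-3.72  2.23 27.53] rot [-0.002  0.    -0.001] dist mm 279.0 deg 0.1
```

```bash
python3 -m creep '[{"grip":3.5,"dp":[-4,2,26],"rotation":[0,0,0]},{"grip":3.5,"dp":[-4,2,26],"rotation":[0,0,0]},{"grip":3.5,"dp":[-4,2,26],"rotation":[0,0,0]},{"grip":3.5,"dp":[-4,2,26],"rotation":[0,0,0]},{"grip":3.5,"dp":[-4,2,26],"rotation":[0,0,0]}]'
python3 -m creep '[{"grip":3.5,"dp":[0,0,6],"rotation":[0,0,0]},{"grip":3.5,"dp":[0,0,6],"rotation":[0,0,0]},{"grip":3.5,"dp":[0,0,6],"rotation":[0,0,0]},{"grip":3.5,"dp":[0,0,6],"rotation":[0,0,0]}]'
python3 -c "
from h import *
st();snap('wrist','w2')"
```

```text
time: 5.07
tool_pos: [0.5303, -0.1907, 0.2542]
tcp_rot: [1.164, 1.238, -1.163]
wrist_force: [0.9, 1.1, -1.4]
width: 0.498
time: 5.4
tool_pos: [0.534, -0.2497, 0.2534]
tcp_rot: [1.166, 1.238, -1.165]
wrist_force: [0.3, 0.3, -1.6]
width: 0.506
t 5.4 p [ 0.534  -0.2497  0.2534] F [ 0.3  0.3 -1.6] w 0.506 q [-0.48  0.1   1.78  0.    1.26 -0.54]
```

View pics/w2.png

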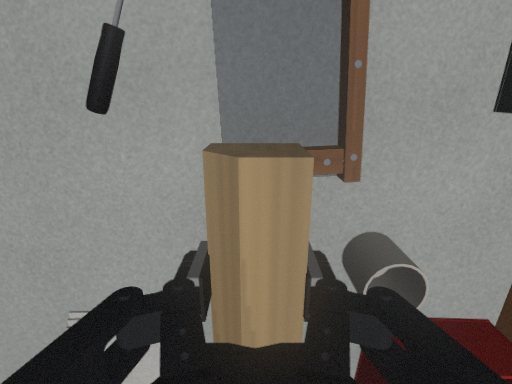

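The wrist picture shows the rail held straight, bevel on the left. The fence is at right (355,70) with the stop block at (325,160), partly hidden. I'll fit the fence and stop.

```bash
python3 - <<'E'
from h import *
for n,sl in(('w2',(slice(0,185),slice(205,380))),('top1',(slice(145,225),slice(265,365)))):
    W=cloud(load(n)); G=W[sl]; P=G.reshape(-1,3)
    F=P[(P[:,2]>.0445)&(P[:,2]<.049)] if n=='w2' else P[(P[:,2]>.036)&(P[:,2]<.06)]
    S=P[(P[:,2]>.0395)&(P[:,2]<.0435)]
    B=P[(P[:,2]>.008)&(P[:,2]<.016)]
    print(n,len(F),len(S),len(B),'board z',np.median(B[:,2]),'F z',np.median(F[:,2]), 'S z',np.median(S[:,2]))
    for m,Q in(('F',F),('S',S)): print(m,cv2.minAreaRect(Q[:,:2].astype(np.float32)))
    if n=='w2':
        c=F[:,:2].mean(0);_,_,V=np.linalg.svd(F[:,:2]-c);l=V[0]*np.sign(V[0][1]);yaw=np.arctan2(-l[0],l[1])
        ax=np.array([np.cos(yaw),np.sin(yaw)]);ay=np.array([-ax[1],ax[0]])
        print('yaw',yaw,np.degrees(yaw))
        x=F[:,:2]@ax;y=F[:,:2]@ay
        print('F x',np.percentile(x,[.5,1,50,99,99.5]).round(4),'y',np.percentile(y,[.5,50,99.5]).round(4))
        # edge slope per y bin
        for a in np.arange(y.min(),y.max(),.02):
            k=(y>=a)&(y<a+.02); print(a.round(3),x[k].min().round(4),x[k].max().round(4))
        # stop
        Q=P[(P[:,2]>.0395)&(P[:,2]<.0437)];xs=Q[:,:2]@ax;k=xs<np.percentile(x,1)-.002
        ys=(Q[:,:2]@ay)[k];print('S y',np.percentile(ys,[1,50,98,99.5]).round(4),k.sum(), 'x',xs[k].min())
E
```

```text
w2 3271 928 17849 board z 0.012245797321480578 F z 0.046245417245595374 S z 0.04215683604198556
F ((0.6238548755645752, -0.1599372923374176), (0.054134126752614975, 0.1911625862121582), 6.0276360511779785)
S ((0.6180986762046814, -0.15818190574645996), (0.18992573022842407, 0.0473330095410347), 89.71167755126953)
yaw 0.10740876535275991 6.154068937424127
F x [0.6095 0.6097 0.6194 0.6295 0.6297] y [-0.3199 -0.2139 -0.1313]
-0.322 0.6102 0.63
-0.302 0.5903 0.6296
-0.282 0.5759 0.6296
-0.262 0.6092 0.6296
-0.242 0.6092 0.6295
-0.222 0.6094 0.6302
-0.202 0.6098 0.6302
-0.182 0.6098 0.6295
-0.162 0.6092 0.6299
-0.142 0.6092 0.6295
S y [-0.3108 -0.2952 -0.2817 -0.2812] 712 x 0.567208109696862
top1 826 239 2711 board z 0.012013623981134302 F z 0.044663617499499535 S z 0.04188231007766871
F ((0.6013681888580322, -0.12432937324047089), (0.10010524094104767, 0.26114967465400696), 2.776411294937134)
S ((0.6045162081718445, -0.12647338211536407), (0.10014338046312332, 0.25469231605529785), 1.2673957347869873)
```

```bash
cat >> h.py <<'E'
JY=.1075; JAX=np.array([np.cos(JY),np.sin(JY)]); JAY=np.array([-JAX[1],JAX[0]])
def J(x,y,z): # jig mm -> world
    q=JAX*(.5497+x/1e3)+JAY*(-.1913+y/1e3);return np.array([q[0],q[1],z/1e3])
def inJ(p): p=np.asarray(p);return np.array([(p[...,:2]@JAX-.5497)*1e3,(p[...,:2]@JAY+.1913)*1e3,p[...,2]*1e3])
E
python3 -c "
from h import *
print(J(12,-24,100));go(J(12,-24,120),down(JY))"
```

```text
[ 0.58155775 -0.15379065  0.1       ]
dp [13.34  5.34 -9.15] rot [-0.047 -0.001  0.001] dist mm 170.0 deg 2.7
```

```bash
python3 -m creep '[{"grip":3.5,"dp":[4,3,-6],"rotation":[-0.047,0,0]},{"grip":3.5,"dp":[7,5.3,-9.1],"rotation":[-0.047,0,0]},{"grip":3.5,"dp":[10,5.3,-9.1],"rotation":[-0.047,0,0]},{"grip":3.5,"dp":[13.3,5.3,-9.1],"rotation":[-0.047,0,0]},{"grip":3.5,"dp":[13.3,5.3,-9.1],"rotation":[-0.047,0,0]}]'
python3 -m creep '[{"grip":3.5,"dp":[0,0,0],"rotation":[0,0,0]},{"grip":3.5,"dp":[0,0,0],"rotation":[0,0,0]}]'
python3 -c "
from h import *
st();go(J(12,-24,32),down(JY))"
```

```text
time: 5.87
tool_pos: [0.5781, -0.1496, 0.1147]
tcp_rot: [1.124, 1.27, -1.13]
wrist_force: [-1.9, 0.5, -3.1]
width: 0.51
time: 6.03
tool_pos: [0.5812, -0.1537, 0.1208]
tcp_rot: [1.127, 1.261, -1.128]
wrist_force: [0.2, -0.5, -0.4]
width: 0.503
t 6.03 p [ 0.5812 -0.1537  0.1208] F [ 0.2 -0.5 -0.4] w 0.503 q [-0.3   0.23  1.88 -0.    1.03 -0.41]
dp [8.88 0.05 0.01] rot [ 0.003 -0.001  0.002] dist mm 89.0 deg 0.2
```

```bash
python3 -m creep '[{"grip":3.5,"dp":[3,0.05,0],"rotation":[0,0,0]},{"grip":3.5,"dp":[6,0.05,0],"rotation":[0,0,0]},{"grip":3.5,"dp":[7.5,0.05,0],"rotation":[0,0,0]},{"grip":3.5,"dp":[8.4,0.05,0],"rotation":[0,0,0]},{"grip":3.5,"dp":[8.7,0.05,0],"rotation":[0,0,0]}]'
python3 -m creep '[{"grip":3.5,"dp":[0.1,0,0],"rotation":[0,0,0]},{"grip":3.5,"dp":[0.1,0,0],"rotation":[0,0,0]}]'
python3 -c "
from h import *
st();go(J(12,-24,30.5),down(JY))"
```

```text
time: 6.45
tool_pos: [0.583, -0.1556, 0.0349]
tcp_rot: [1.129, 1.257, -1.129]
wrist_force: [0.2, 0.1, -1.1]
width: 0.5
time: 6.62
tool_pos: [0.584, -0.1555, 0.0351]
tcp_rot: [1.13, 1.255, -1.127]
wrist_force: [0.7, -0.6, -2.2]
width: 0.505
t 6.62 p [ 0.584  -0.1555  0.0351] F [ 0.7 -0.6 -2.2] w 0.505 q [-0.3   0.34  1.93 -0.    0.87 -0.41]
dp [ 0.46 -0.23 -0.2 ] rot [ 0.001  0.002 -0.003] dist mm 5.0 deg 0.2
```

```bash
python3 -m creep '[{"grip":3.5,"dp":[0.3,0,0],"rotation":[0,0,0]},{"grip":3.5,"dp":[0.5,0,0],"rotation":[0,0,0]},{"grip":3.5,"dp":[0.5,0,0],"rotation":[0,0,0]}]'
python3 -m creep '[{"grip":3.5,"dp":[0,-0.2,0.2],"rotation":[0,0,0]},{"grip":3.5,"dp":[0,-0.2,0.35],"rotation":[0,0,0]},{"grip":3.5,"dp":[0,-0.2,0.45],"rotation":[0,0,0]},{"grip":3.5,"dp":[0,-0.2,0.45],"rotation":[0,0,0]}]'
python3 -c "
from h import *
s=st();print(inJ(s['tool_pos']))"
```

```text
time: 6.87
tool_pos: [0.5841, -0.1552, 0.0304]
tcp_rot: [1.129, 1.255, -1.127]
wrist_force: [-1.5, 0.1, 6.4]
width: 0.508
time: 7.2
tool_pos: [0.5828, -0.1594, 0.0305]
tcp_rot: [1.13, 1.255, -1.126]
wrist_force: [-0.7, 2.5, 6.4]
width: 0.505
t 7.2 p [ 0.5828 -0.1594  0.0305] F [-0.7  2.5  6.4] w 0.505 q [-0.31  0.35  1.93  0.    0.86 -0.42]
[ 12.63744186 -29.74244901  30.45773603]
```

```bash
python3 -m creep '[{"grip":3.5,"dp":[0,0,0.1],"rotation":[0,0,0]},{"grip":3.5,"dp":[0,0,0.2],"rotation":[0,0,0]},{"grip":3.5,"dp":[0,0,0.2],"rotation":[0,0,0]}]'
python3 -c "
from h import *
s=st();print(inJ(s['tool_pos']));snap('top','top2')"
```

```text
time: 7.45
tool_pos: [0.5828, -0.1597, 0.0304]
tcp_rot: [1.132, 1.258, -1.126]
wrist_force: [-0.5, 9.1, 8.5]
width: 0.504
t 7.45 p [ 0.5828 -0.1597  0.0304] F [-0.5  9.1  8.5] w 0.504 q [-0.31  0.35  1.93  0.    0.86 -0.42]
[ 12.6126301  -29.97491724  30.43298274]
```

```bash
python3 -m creep '[{"grip":3.5,"dp":[0,0,-0.15],"rotation":[0,0,0]},{"grip":5.4,"dp":[0,0,-0.15],"rotation":[0,0,0]},{"grip":5.4,"dp":[0,0,-0.15],"rotation":[0,0,0]},{"grip":5.4,"dp":[0,0,-0.15],"rotation":[0,0,0]}]'
python3 -c "
from h import *
s=st();print(inJ(s['tool_pos']))"
```

```text
time: 7.83
tool_pos: [0.581, -0.16, 0.0281]
tcp_rot: [1.128, 1.258, -1.128]
wrist_force: [-0.7, -0.6, -0.4]
width: 0.633
t 7.83 p [ 0.581  -0.16    0.0281] F [-0.7 -0.6 -0.4] w 0.633 q [-0.31  0.35  1.94 -0.    0.86 -0.42]
[ 10.74091565 -30.07563741  28.11553632]
```

```bash
python3 -m creep '[{"grip":5.4,"dp":[-1.5,0.15,0],"rotation":[0,0,0]},{"grip":5.4,"dp":[-4.5,0.15,0],"rotation":[0,0,0]},{"grip":5.4,"dp":[-8,0.15,0],"rotation":[0,0,0]},{"grip":5.4,"dp":[-12,0.15,0],"rotation":[0,0,0]},{"grip":0,"dp":[-12,0.15,0],"rotation":[0,0,0]}]' 40
python3 -c "
from h import *
a=np.radians(-45)
x=np.array([JAX[0],JAX[1],-1])/2**.5; z=np.array([-JAY[0],-JAY[1],0]); R=np.stack([x,np.cross(z,x),z],1)
s=st();print(inJ(s['tool_pos']))
go(J(12-14-100,-30,44+100),R);snap('wrist','w3')"
```

```text
time: 8.25
tool_pos: [0.5877, -0.1616, 0.157]
tcp_rot: [1.131, 1.245, -1.122]
wrist_force: [1.2, -0.7, 1.3]
width: 0.508
t 8.25 p [ 0.5877 -0.1616  0.157 ] F [ 1.2 -0.7  1.3] w 0.508 q [-0.31  0.2   1.85 -0.    1.08 -0.42]
[ 17.26524983 -32.40077308 156.96957502]
dp [  1.14 -11.94  -0.26] rot [0.004 0.005 0.772] dist mm 120.0 deg 44.2
```

View pics/w3.png

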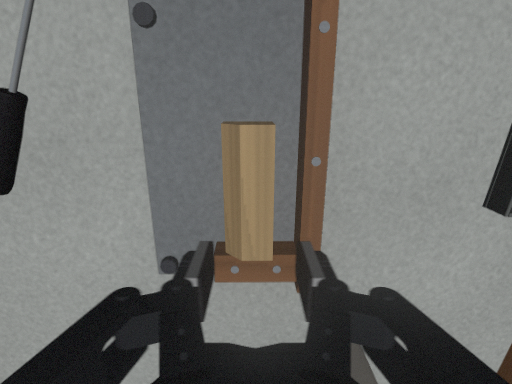

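The rail lies at (250,190) with its end at the stop and a gap to the fence on the right. Next I'll close the jaws, tilt the tool by 45° and stand off the bevel along its normal.

```bash
python3 -m creep '[{"grip":0,"dp":[0,-3,-0.2],"rotation":[0,0,0.12]},{"grip":0,"dp":[0,-6,-0.2],"rotation":[0,0,0.24]},{"grip":0,"dp":[0,-9,-0.2],"rotation":[0,0,0.36]},{"grip":0,"dp":[0,-11,-0.2],"rotation":[0,0,0.48]},{"grip":0,"dp":[0,-12,-0.2],"rotation":[0,0,0.6]}]' 40
cat >> h.py <<'E'
_x=np.array([JAX[0],JAX[1],-1])/2**.5; _z=np.array([-JAY[0],-JAY[1],0]); RD=np.stack([_x,np.cross(_z,_x),_z],1)
E
python3 -c "
from h import *
s=st();print(inJ(s['tool_pos']))
go(J(-68,-30,110),RD)"
```

```text
time: 8.72
tool_pos: [0.4637, -0.1679, 0.145]
tcp_rot: [1.366, 0.877, -0.714]
wrist_force: [0.2, 0.8, -0.1]
width: 0.003
t 8.72 p [ 0.4637 -0.1679  0.145 ] F [ 0.2  0.8 -0.1] w 0.003 q [-0.64 -0.24  2.4   0.62  0.66 -1.19]
[-106.65643846  -25.39592563  145.04836233]
dp [4.99 1.51 0.5 ] rot [-0.001 -0.008  0.244] dist mm 52.0 deg 14.0
```

```bash
python3 -m creep '[{"grip":0,"dp":[2,1.5,0.4],"rotation":[0,0,0.12]},{"grip":0,"dp":[4,1.5,0.4],"rotation":[0,0,0.235]},{"grip":0,"dp":[5,1.5,0.4],"rotation":[0,0,0.235]},{"grip":0,"dp":[5,1.5,0.4],"rotation":[0,0,0.235]}]' 40
python3 -c "
from h import *
s=st();print(inJ(s['tool_pos']))
go(J(-26,-30,68),RD);snap('wrist','w4')"
```

```text
time: 9.05
tool_pos: [0.5046, -0.1685, 0.1105]
tcp_rot: [1.441, 0.701, -0.535]
wrist_force: [0.4, 1.8, -0.3]
width: -0.003
t 9.05 p [ 0.5046 -0.1685  0.1105] F [ 0.4  1.8 -0.3] w -0.003 q [-0.7  -0.1   2.49  1.3   0.56 -1.89]
[-66.04646519 -30.32418987 110.47379944]
dp [ 5.84 -0.11  0.01] rot [-0.002 -0.007  0.01 ] dist mm 58.0 deg 0.7
```

View pics/w4.png

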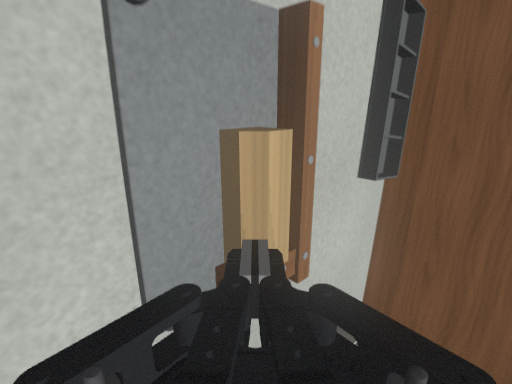

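The closed fingers at (255,255) are in front of the rail, with the bevel the brighter face at (265,190). I'll measure the rail in the jig frame.

```bash
cat >> h.py <<'E'
def rail(n,ymin=-60,ymax=60,sl=np.s_[:, :]):
    W=cloud(load(n))[sl]; P=W.reshape(-1,3);P=P[~np.isnan(P[:,0])]
    q=inJ(P).T
    m=(q[:,1]>-88)&(q[:,1]<60)&(q[:,0]>-40)&(q[:,0]<59)
    T=q[m&(q[:,2]>50)&(q[:,2]<54.5)]; A=q[m&(q[:,2]>26)&(q[:,2]<54.5)]
    print('top z',np.median(T[:,2]),len(T),'x',np.percentile(T[:,0],[1,99]).round(1),'y',np.percentile(T[:,1],[.5,99.5]).round(1),'all y',np.percentile(A[:,1],[.5,99.5]).round(1))
    for y0 in range(-80,30,20):
        k=(T[:,1]>=y0)&(T[:,1]<y0+20)
        if k.sum()>10: print(y0,np.percentile(T[k,0],[2,98]).round(1))
E
python3 -c "
from h import *
rail('w4');print();rail('w3')"
```

```text
top z 52.30568091539146 3190 x [ 4.6 35.1] y [-85.1  30. ] all y [-81.8  30.1]
-80 [ 8.  34.6]
-60 [ 4.9 34.5]
-40 [ 4.7 34.4]
-20 [ 4.9 34.5]
0 [ 4.9 34.5]
20 [ 4.8 34.4]

top z 52.319206250159496 4825 x [ 5.1 35. ] y [-87.3  29.5] all y [-87.3  30.1]
-80 [ 5.5 34.8]
-60 [ 5.8 34.6]
-40 [ 5.5 34.8]
-20 [ 5.6 34.5]
0 [ 5.4 34.7]
20 [ 5.5 34.4]
```

The rail is square to the fence: its back is at x≈35 mm, 25 mm short of the fence, and its far end is at y=+30 mm, so it's butted at the stop. Now I'll approach the bevel.

```bash
python3 -m creep '[{"grip":0,"dp":[2.5,-0.1,0],"rotation":[0,0,0.01]},{"grip":0,"dp":[4.5,-0.1,0],"rotation":[0,0,0.01]},{"grip":0,"dp":[5.8,-0.1,0],"rotation":[0,0,0.01]},{"grip":0,"dp":[5.8,-0.1,0],"rotation":[0,0,0.01]}]' 40
python3 -c "
from h import *
s=st();print(inJ(s['tool_pos']))
go(J(-11,-30,54),RD)"
```

```text
time: 9.43
tool_pos: [0.545, -0.1625, 0.0677]
tcp_rot: [1.444, 0.701, -0.527]
wrist_force: [-0.2, 0.1, -0.6]
width: 0.002
t 9.43 p [ 0.545  -0.1625  0.0677] F [-0.2  0.1 -0.6] w 0.002 q [-0.62  0.06  2.45  1.57  0.5  -2.14]
[-25.23024649 -28.69945669  67.65216745]
dp [1.97 0.05 0.15] rot [-0.002 -0.011  0.004] dist mm 20.0 deg 0.7
```

Joint 6 is at -2.14 and heading for its limit of -2.55. Twisting about the tool's own x leaves the tip's contact unchanged, so I'll unwind it before making contact.

```bash
python3 -m creep '[{"grip":0,"dp":[0,0,0.1],"rotation":[0.12,0,0]},{"grip":0,"dp":[0,0,0.1],"rotation":[0.24,0,0]},{"grip":0,"dp":[0,0,0.1],"rotation":[0.36,0,0]},{"grip":0,"dp":[0,0,0.1],"rotation":[0.48,0,0]},{"grip":0,"dp":[0,0,0.1],"rotation":[0.6,0,0]}]' 40
python3 -c "
from h import *
s=st();print(inJ(s['tool_pos']),Ro.from_rotvec(s['tcp_rot']).as_matrix()[:,0])
T=RD@Ro.from_rotvec([.6,0,0]).as_matrix()
go(J(-13,-30,56),T)"
```

```text
time: 9.85
tool_pos: [0.5451, -0.1644, 0.0705]
tcp_rot: [2.003, 0.558, -0.779]
wrist_force: [0.5, 0.0, -0.1]
width: 0.003
t 9.85 p [ 0.5451 -0.1644  0.0705] F [ 0.5  0.  -0.1] w 0.003 q [-0.62  0.06  2.45  1.57  0.5  -1.53]
[-25.38069907 -30.64151513  70.5003246 ] [ 0.70149754  0.08443007 -0.707653  ]
dp [ 1.9  -0.15  0.05] rot [-0.006 -0.007  0.006] dist mm 19.0 deg 0.6
```

```bash
python3 -m creep '[{"grip":0,"dp":[0.8,-0.1,0],"rotation":[0,0,0]},{"grip":0,"dp":[1.5,-0.15,0],"rotation":[0,0,0]},{"grip":0,"dp":[1.9,-0.15,0],"rotation":[0,0,0]},{"grip":0,"dp":[1.9,-0.15,0],"rotation":[0,0,0]}]' 40
python3 -c "
from h import *
T=RD@Ro.from_rotvec([.6,0,0]).as_matrix()
s=st();print(inJ(s['tool_pos']));go(J(-8,-30,54),T);go(J(14.2,-30,53.9),T)
C=Ro.from_rotvec(s['tcp_rot']).as_matrix();print(C.T@np.array([*JAX,0]),C.T@np.array([*JAY,0]),C.T@[0,0,1])"
```

```text
time: 10.18
tool_pos: [0.5578, -0.1619, 0.0557]
tcp_rot: [1.998, 0.56, -0.776]
wrist_force: [0.2, -0.3, -0.5]
width: -0.003
t 10.18 p [ 0.5578 -0.1619  0.0557] F [ 0.2 -0.3 -0.5] w -0.003 q [-0.6   0.11  2.43  1.66  0.49 -1.62]
[-12.51417238 -29.53345401  55.69282787]
dp [ 0.44  0.19 -0.07] rot [-0.001 -0.007  0.006] dist mm 5.0 deg 0.5
dp [ 2.01  1.49 -0.94] rot [-0.001 -0.007  0.006] dist mm 27.0 deg 0.5
[ 0.70645063  0.58749103 -0.39469203] [ 0.00898297 -0.56505956 -0.82500121] [-0.70770532  0.57927712 -0.4044641 ]
```

```bash
python3 -m creep '[{"grip":0,"dp":[0.25,0.1,-0.07],"rotation":[0,0,0]},{"grip":0,"dp":[0.42,0.24,-0.16],"rotation":[0,0,0]},{"grip":0,"dp":[0.56,0.36,-0.24],"rotation":[0,0,0]},{"grip":0,"dp":[0.7,0.48,-0.32],"rotation":[0,0,0]},{"grip":0,"dp":[0.7,0.48,-0.32],"rotation":[0,0,0]}]' 40
python3 -c "
from h import *
s=st();print(inJ(s['tool_pos']))"
```

```text
time: 10.6
tool_pos: [0.5675, -0.1613, 0.0554]
tcp_rot: [1.998, 0.558, -0.775]
wrist_force: [0.1, 0.6, 0.7]
width: -0.003
t 10.6 p [ 0.5675 -0.1613  0.0554] F [0.1 0.6 0.7] w -0.003 q [-0.58  0.13  2.42  1.68  0.48 -1.62]
[ -2.82648531 -29.98606419  55.40693614]
```

```bash
python3 -m creep '[{"grip":0,"dp":[0.25,0.2,-0.14],"rotation":[0,0,0]},{"grip":0,"dp":[0.45,0.36,-0.24],"rotation":[0,0,0]},{"grip":0,"dp":[0.65,0.53,-0.36],"rotation":[0,0,0]},{"grip":0,"dp":[0.85,0.7,-0.47],"rotation":[0,0,0]},{"grip":0,"dp":[0.85,0.7,-0.47],"rotation":[0,0,0]}]' 40
python3 -c "
from h import *
s=st();print(inJ(s['tool_pos']));snap('wrist','w5');rail('w5')"
```

```text
time: 11.02
tool_pos: [0.5796, -0.1601, 0.0553]
tcp_rot: [1.998, 0.558, -0.775]
wrist_force: [0.6, 0.3, -1.4]
width: 0.0
t 11.02 p [ 0.5796 -0.1601  0.0553] F [ 0.6  0.3 -1.4] w 0.0 q [-0.56  0.14  2.4   1.69  0.47 -1.61]
[  9.41325724 -30.04342098  55.29861881]
top z 52.262980663713066 8038 x [10.9 54.5] y [-83.7  29.7] all y [-82.4  30. ]
-80 [26.9 54.4]
-60 [25.4 54.2]
-40 [24.3 54.2]
-20 [ 5.8 54. ]
0 [24.4 53.8]
20 [24.5 53.9]
```

View pics/w5.png

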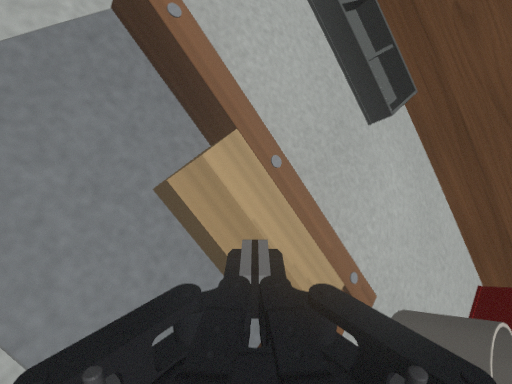

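The rail has slid square towards the fence: its back is at x≈54.3 mm and its end is still at y=30 mm. About 5 mm remains.

```bash
python3 -m creep '[{"grip":0,"dp":[0.14,0.11,-0.08],"rotation":[0,0,0]},{"grip":0,"dp":[0.28,0.23,-0.15],"rotation":[0,0,0]},{"grip":0,"dp":[0.35,0.29,-0.19],"rotation":[0,0,0]},{"grip":0,"dp":[0.39,0.32,-0.21],"rotation":[0,0,0]},{"grip":0,"dp":[0.39,0.32,-0.21],"rotation":[0,0,0]}]' 40
python3 -c "
from h import *
s=st();print(inJ(s['tool_pos']))"
```

```text
time: 11.48
tool_pos: [0.5844, -0.1594, 0.0548]
tcp_rot: [1.998, 0.558, -0.776]
wrist_force: [-0.4, 0.3, -0.6]
width: -0.002
t 11.48 p [ 0.5844 -0.1594  0.0548] F [-0.4  0.3 -0.6] w -0.002 q [-0.55  0.15  2.39  1.69  0.46 -1.61]
[ 14.18040252 -29.87127508  54.84613558]
```

```bash
python3 -m creep '[{"grip":0,"dp":[0.1,0,0],"rotation":[0,0,0]},{"grip":0,"dp":[0.15,0,0],"rotation":[0,0,0]},{"grip":0,"dp":[0.15,0,0],"rotation":[0,0,0]}]' 40
python3 -c "
from h import *
s=st();print(inJ(s['tool_pos']))"
```

```text
time: 11.73
tool_pos: [0.5847, -0.1593, 0.0547]
tcp_rot: [1.998, 0.557, -0.774]
wrist_force: [-17.0, 0.5, 16.9]
width: -0.0
t 11.73 p [ 0.5847 -0.1593  0.0547] F [-17.    0.5  16.9] w -0.0 q [-0.55  0.15  2.39  1.7   0.46 -1.62]
[ 14.49345123 -29.80521251  54.66527503]
```

```bash
python3 -m creep '[{"grip":0,"dp":[-0.05,0,0],"rotation":[0,0,0]},{"grip":0,"dp":[-0.05,0,0],"rotation":[0,0,0]},{"grip":0,"dp":[-0.05,0,0],"rotation":[0,0,0]}]' 40
python3 -c "
from h import *
s=st();print(inJ(s['tool_pos']))"
```

```text
time: 11.98
tool_pos: [0.5846, -0.1593, 0.0547]
tcp_rot: [1.998, 0.558, -0.775]
wrist_force: [-11.3, 0.5, 11.4]
width: -0.003
t 11.98 p [ 0.5846 -0.1593  0.0547] F [-11.3   0.5  11.4] w -0.003 q [-0.55  0.15  2.39  1.7   0.46 -1.62]
[ 14.46951639 -29.84549857  54.69318616]
```

Pressed at about 11 N each way. I'll check the fit and the hold with the cameras.

```bash
python3 -c "
from h import *
snap('wrist','w6');rail('w6');snap('top','top3');im,_,_=snap('scene','scene3')
a=cv2.resize(load('top3')['im'][100:300,80:480,::-1],(800,400));cv2.imwrite('pics/top3c.png',a)
s=st()
W=cloud(load('w6')).reshape(-1,3);W=W[~np.isnan(W[:,0])];q=inJ(W).T
F=q[(q[:,2]>44.5)&(q[:,2]<48)&(q[:,1]>35)&(q[:,1]<100)&(q[:,0]>50)&(q[:,0]<90)];print('fence x',np.percentile(F[:,0],[1,99]))
S=q[(q[:,2]>40)&(q[:,2]<43.5)&(q[:,1]>-125)&(q[:,1]<-80)&(q[:,0]>-25)&(q[:,0]<55)];print('stop',len(S), np.percentile(S[:,1],[2,98]) if len(S) else '')
"
```

```text
top z 52.25795057132446 7807 x [14.6 58.7] y [-83.6  29.7] all y [-81.6  30. ]
-80 [31.8 58.5]
-60 [30.4 58.3]
-40 [28.8 58.5]
-20 [10.4 58.3]
0 [30.1 58.3]
20 [29.6 58.5]
t 12.13 p [ 0.5847 -0.1593  0.0547] F [-10.9   0.3  11.1] w -0.002 q [-0.55  0.15  2.39  1.7   0.46 -1.62]
fence x [59.53188496 79.5777334 ]
stop 44 [-119.11264144 -111.63822582]
```

View pics/w6.png

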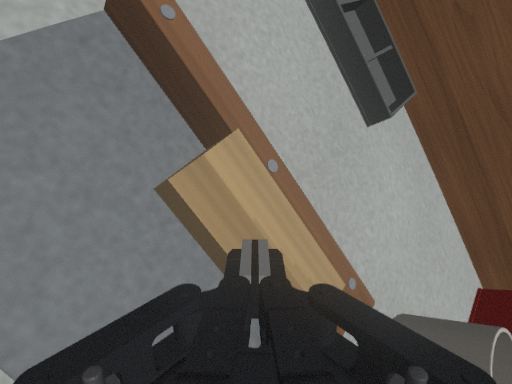

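View pics/scene3.png

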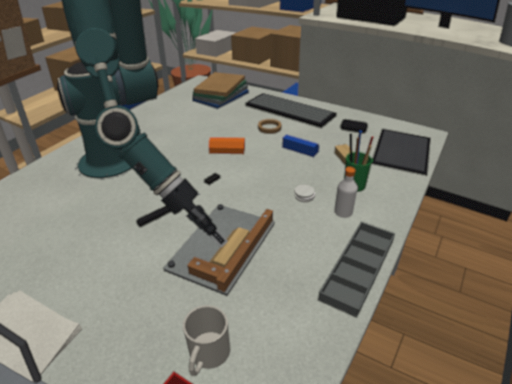

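View pics/top3c.png

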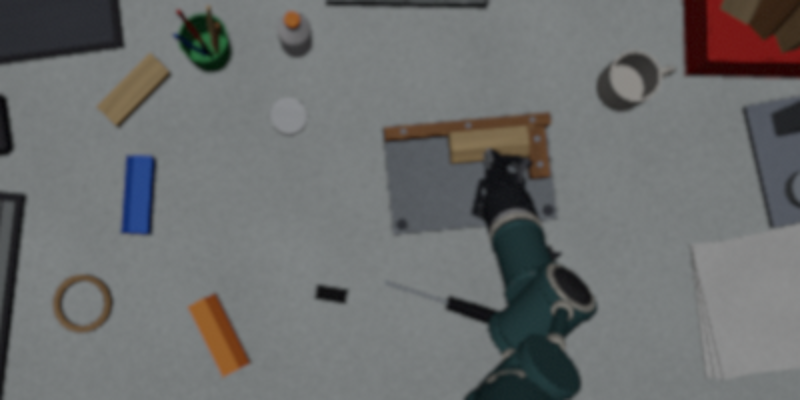

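```bash
python3 -c "
from h import *
a=cv2.resize(load('top3')['im'][145:205,285:365,::-1],(400,300),interpolation=cv2.INTER_CUBIC);b=cv2.resize(load('scene3')['im'][200:290,180:280,::-1],(400,300),interpolation=cv2.INTER_CUBIC);cv2.imwrite('pics/c3.png',np.hstack([a,b]))"
```

```text
(no output)
```

View pics/c3.png

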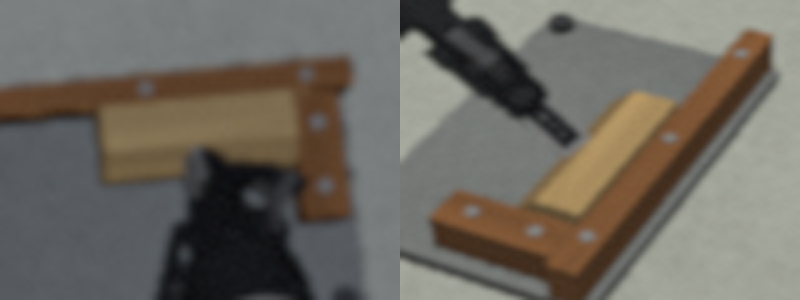

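The crops show the rail flush along the fence, (100–300, 95) in the left one, and its end against the stop at (300,130), with no gap visible. The fingertips are on the bevel. Handing in while holding the push.

```bash
python3 -c "
from h import *
st();bot.finish_job();st()"
```

```text
t 12.13 p [ 0.5847 -0.1593  0.0547] F [-10.9   0.3  11.1] w -0.002 q [-0.55  0.15  2.39  1.7   0.46 -1.62]
the job is handed in; nothing more can be done
the job is handed in; nothing more can be done
```

The bevelled rail is in the jig, and I handed the job in at 12.1 s with the arm still holding the diagonal push. I gripped the rail and set it on the base board, butted it against the stop (about 9 N) and let go. I then slid it to the fence with the closed fingertips, tilted 45°, on the bevel.

- **Force:** the last reading was 10.9 N towards the fence and 11.1 N down. It peaked at about 17 N each way before I eased it off.
- **Seating:** depth shows the rail square to the fence and sitting at board height (top at 52 mm). Its far end is at y = 30 mm in the jig frame, as it should be. The crops show no gap at the fence or the stop.
- **Limits of the check:** the fingers hid the stop end from the wrist camera. The butt there is known only from the earlier contact force, the far-end position (good to about 1 mm) and the top and scene pictures.
- **Other things:** the plain strip, the look-alikes and the other items look unmoved in the last pictures. I compared these by eye only.

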